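# Hang the lift-off guard gate on its pintles and shut it

## Robot

A 6-joint arm with a two-finger parallel gripper is mounted at the origin on the work surface. World frame = base frame: x ahead of the robot, y to its left, z up, the work surface at z = 0. Lengths are in mm, angles in rad, forces in N, time in s.
With the tool pointing down it reaches from about 400 to 925 mm from the base axis. Payload 12.5 kg.
Tool frame: the origin (TCP) lies where the fingers leave the gripper's body, on its centre line; the fingertips stand 78 mm ahead of it and the grasp point (between the pads) lies 59 mm ahead of it (env.tip_extent is the distance from the TCP to the fingertips, in mm); z points along the fingers, y is the direction in which the jaws open and shut (so a half turn about z gives the same grasp; the last joint's range is limited). The gripper opens to 95 mm and grips with 3 to 60 N. Pads are 20 mm wide; open, the fingers measure 119 mm over their backs; the gripper's body (75 mm by 180 mm) begins 59 mm behind the grasp point.
Start: joints at [-1.372, 0.491, 1.559, -0, 1.092, -0.106], TCP at [187.586, -596.196, 292.261] pointing down, gripper open.
Joint ranges: [-3.1, 3.1], [-0.84, 2.19], [0.05, 2.79], [-1.13, 4.28], [0.06, 2.93], [-2.69, 2.69]. Speed limits (rad/s): [2.22, 2.22, 2.79, 3.14, 3.14, 3.14].

## Interface

Orientations are given as [roll, pitch, yaw] about the fixed x, y, z axes, in that order (R = Rz(yaw) Ry(pitch) Rx(roll)).
In Python, from cell import env gives the robot as it stands. The module is installed in compiled form; this text tells all that it offers.
- The arm moves only by the tool play_rows, never from a script. Its argument "targets" is a list of rows, each an object with "linear": the shift along the tool's x, y, z in mm, a list of three; "turn": the turn about the tool's z in rad. A call has 1 to 20 rows; each row is the pose to reach, as a shift and turn from the pose commanded when the call began, along the tool's axes at that moment; what a row does not reach only later rows make up. A row lasts 1/8 s, in which the tool goes at most 62.5 mm and 10.7 degrees, less where a joint would pass 70% of its speed; a pose out of reach is approached as far as the arm can. A call with a gripper value outside its range is refused whole. "hand" is the finger opening in mm, from 0 to 95.1, set as the call begins (left out, the last holds). The fingers move at their own pace and stop on an object; the grip force is fixed at half the most. Time passes only in rows, so rows that repeat a pose let the fingers close. It gives the time, the measured TCP pose, the force and the opening at its end, in the units of the state.
- env.state(): the state, without advancing time (a new reading comes with each control period).
- env.read_camera(name): name is "scene" or "top"; returns (picture, depth): 420x560x3 uint8, red, green, blue; 420x560 float32, mm along the optical axis (not along the pixel's ray), 0 where there is no reading.
- env.camera_params(name): a dict with "fx", "fy", "cx", "cy" (pixels), "k1" (the pictures are not rectified: a ray, as slopes to the right and down, at radius r is drawn at 1 + k1 r^2 times it, then the intrinsics apply), "R" (3x3) and "t" (3): a world point X has camera coordinates R X + t. Camera axes: x right, y down, z forward; pixel columns grow to the right and rows downward; lengths in mm; the calibration is good to about 2 mm. A picture is of the moment at which its call begins. camera_params takes no time and is no camera call.
- env.job_done(): hands the job in, once; it reports no verdict.
The state is a dict: "t": time; "joints": joint angles; "qvel": joint speeds; "tau": joint torques, N m; "eef_pos": TCP position; "tcp_rot": TCP orientation; "ft_force": force on the tool from outside, world axes, zero at the start; "moment": the same for the moment, N m; "opening": opening from 0.0 (shut) to 1.0 (fully open).
Only numpy, scipy, OpenCV 4.12 (cv2) and the standard library are available. Lean on these libraries where they do the work, as an engineer would, in place of code of your own. Each camera call takes 0.05 s, during which the arm holds its last target.

## Task

The yellow gate leaf stands in the wooden stand: lift it out and hang it on the steel guard frame, lowering it gently so that both hinge eyes go fully home over both upright brass pintles with the leaf standing well open on the pintle side of the frame. Then swing it shut against the rubber buffer and let go of it. Feel your way on to the pintles without forcing, knocking or dropping the leaf, and leave the other things on the bench where they are.

Things in the scene. Friction and masses are not known exactly. Their poses are not given: they have to be found in the camera images.
- leaf: Loose upright yellow gate leaf, 0.4 to 0.6 kg. Origin on its hinge axis at its underside; x along the leaf away from the hinge (rails x = 14 to 200 mm), y through its thickness, z up. 150 high without the red lifting block; top rail 12 thick, z = 116 to 150; thin bars below. Centre of mass near x = 50.
- leaf_grip (a point): Centre of the red lifting block on the leaf's top rail, 26 by 26 mm, 32 high above the rail (leaf z = 150 to 182): leaf x = 50, y = 0, z = 166. It stands nearly above the centre of mass. Gripped with the fingers closing along the leaf's length it holds the leaf firmest.
- leaf_edge (a point): Point at the leaf's free end: leaf x = 200, y = 0, z = 133 mm.
- leaf_eye (a point): Mouth of the leaf's lower hinge eye: leaf x = y = 0, z = 22 mm. Two bare-steel eyes on that vertical axis, undersides at z = 22 and 98: each a lug 30 (x) by 44 (y) by 24 high, with a vertical through bore of 12.5 diameter. The lower eye must come in level between the two pintles (lug clear of both) before the leaf is lowered.
- frame: Fixed steel guard frame. Origin at the centre of the base plate's underside, on the bench; x points through the opening, y towards the hinge post, z up. Base plate 110 by 270 by 10 mm. Grey hinge post (x = 15 to 45, y = 68 to 128, 138 high) and latch post (x from 2 to 32, y = -100 to -70, 152 high). Hinge strip and pintles on the -x side, where the leaf swings.
- hinge_mid (a point): Frame x = -20, y = 95, z = 42 mm (lower shoulder top): mid-range of the pintle axis. The hinge strip is bolted tight through slots: the true axis is up to 12 either way along frame y, new each time, not reported. Two brass pintles on it, 10 diameter, 20 tall, tips slightly bevelled, on round 17 wide shoulders with tops at z = 42 and 118; tips at z = 62 and 138.
- buffer (a point): Centre of the face (30 wide, 26 high) of the black rubber buffer on the latch post: frame x = -14, y = -85, z = 139 mm; the face looks to -x. Hung home, the eyes rest on the shoulders, leaf underside at frame z = 20. Leaf along frame -x: a quarter turn open; along -y against this buffer: shut; it swings freely and stays where left.
- stand: Fixed wooden stand; origin at the centre of its underside. Base 170 (x) by 110 (y) by 10 mm; two pairs of 55 high blocks at x = -60 and 60 hold the leaf upright in a 15 wide slot along x. The leaf's underside rests on the base, z = 10; leaf x points along the stand's -x.
- grinder: Bystander: angle grinder lying down, 250 long. Origin under its middle.
- clamp: Bystander: steel locking clamp lying flat, 250 long.
- spray: Bystander: white and blue spray can, 54 diameter, 170 tall; origin at the centre of its underside.
- pipe: Bystander: pipe offcut standing on end, 42 diameter, 60 tall; origin at the centre of its underside.
- brush: Bystander: brush lying flat.
- bolts: Bystander: steel bowl, 70 diameter, 50 tall; origin at the centre of its underside.
Mind the look-alikes: they are no part of the job. There is more than one size of the leaf; the one meant has the size given above.

How it is judged (in metres and radians):
On the way:
1. the leaf is hung fully home on both pintles, upright, standing open (its free end at least 100 mm out from the frame's closing plane) (z of leaf in the frame of frame between 0.016 and 0.0245 m and x of leaf in the frame of frame between -0.026 and -0.014 m and y of leaf in the frame of frame between 0.078 and 0.112 m and angle between leaf's own z axis and vertical below 0.08 rad and x of leaf_edge in the frame of frame below -0.12 m), for 0.3 s.
At the end, for the whole second after the job is handed in: The leaf is hung home on both pintles (underside 16 to 24.5 mm above the frame's underside, hinge axis within 6 mm of the pintle plane and within the strip's range, upright within 0.08 rad), shut to within about 13 mm at its free end, at rest and let go (z of leaf in the frame of frame between 0.016 and 0.0245 m and x of leaf in the frame of frame between -0.026 and -0.014 m and y of leaf in the frame of frame between 0.078 and 0.112 m and angle between leaf's own z axis and vertical below 0.08 rad and x of leaf_edge in the frame of frame above -0.033 m and y of leaf_edge in the frame of frame below 0 m and linear speed of leaf below 0.02 m/s and angular speed of leaf below 0.1 rad/s); the robot touches nothing.
It fails at once if the leaf is forced, knocked or dropped on the frame (over 40 N) (contact force between leaf and frame above 40 N).
It fails at once if the robot presses on the frame with over 40 N (contact force between any of the fingers, the arm and frame above 40 N).
It fails at once if the leaf is tipped over (beyond 0.7 rad) (angle between leaf's own z axis and vertical above 0.7 rad).
It fails at once if another thing on the bench is moved by over 25 mm (distance of any of grinder, clamp, spray, pipe, brush, bolts from where it was at the start of the episode above 0.025 m).
It also fails if it takes over 72 s, if anything falls off the work surface, if the arm or the gripper's body presses on something with over 40 N, if the wrist force passes 120 N, or if a joint passes its speed limit or range.

## Working session

There is one attempt and no reset: what is moved stays moved. The work goes in short steps, Python scripts to look and compute and a tool call to move; the robot and the scene stay as the last step left them, time stands still between calls to the robot, and variables do not carry over. Pictures are saved under pics/ and viewed, and the job is handed in when it is done.

Besides the shell and the picture viewer there is one more tool, called after "Emit:" as name(argument=value, ...) on one line, values as JSON. play_rows: Moves the arm, as the interface text tells. Its arguments: {"type":"object","properties":{"targets":{"type":"array","items":{"type":"object","properties":{"linear":{"type":"array","items":{"type":"number"}},"turn":{"type":"number"}}}},"hand":{"type":"number"}},"required":["targets"]}

```bash
mkdir -p pics; ls; cat > h.py <<'E'
import numpy as np, cv2
from cell import env
def grab(tag):
    out={}
    for n in ("scene","top"):
        p,d=env.read_camera(n); out[n]=(p,d)
        cv2.imwrite(f"pics/{tag}_{n}.png",cv2.cvtColor(p,cv2.COLOR_RGB2BGR)); np.savez(f"pics/{tag}_{n}.npz",p=p,d=d)
    return out
def ray(n,u,v):
    c=env.camera_params(n); 
    K=np.array([[c["fx"],0,c["cx"]],[0,c["fy"],c["cy"]],[0,0,1.]])
    q=cv2.undistortPoints(np.array([[[u,v]]],float),K,np.array([c["k1"],0,0,0.]))[0,0]
    R=np.array(c["R"]);t=np.array(c["t"])
    return -R.T@t, R.T@np.array([q[0],q[1],1.])
def onz(n,u,v,z):
    o,d=ray(n,u,v); return o+d*(z-o[2])/d[2]
def cloud(n,d):
    c=env.camera_params(n);K=np.array([[c["fx"],0,c["cx"]],[0,c["fy"],c["cy"]],[0,0,1.]])
    h,w=d.shape;u,v=np.meshgrid(np.arange(w),np.arange(h))
    q=cv2.undistortPoints(np.stack([u,v],-1).reshape(-1,1,2).astype(float),K,np.array([c["k1"],0,0,0.])).reshape(h,w,2)
    P=np.dstack([q[...,0]*d,q[...,1]*d,d]); 
    return (P-np.array(c["t"]))@np.array(c["R"])
E
python3 - <<'E'
from h import *
grab("a"); print(env.state())
for n in("scene","top"): print(env.camera_params(n))
E
```

```text
pics
{'t': 0.1, 'joints': array([-1.37160967e+00,  4.91515955e-01,  1.55940194e+00, -8.27832234e-06,
        1.09171233e+00, -1.05598785e-01]), 'qvel': array([ 0.00191025, -0.0007287 , -0.00146858, -0.00103911, -0.00059521,
        0.0001062 ]), 'tau': array([ 2.83702670e-03, -6.13622189e+01, -2.58605397e+01,  6.93063601e-02,
        4.70532873e-02, -2.59994249e-05]), 'eef_pos': array([ 187.54757804, -596.04545314,  291.70516029]), 'tcp_rot': array([-3.14056009e+00, -1.02061218e-04,  3.04789206e-01]), 'ft_force': array([ 0.78047458,  0.7457532 , -0.41864611]), 'moment': array([0.02485884, 0.03738079, 0.02506255]), 'opening': 0.998865277450573}
{'fx': 528.2305203013084, 'fy': 528.2305203013084, 'cx': 283.46620805321317, 'cy': 205.30067274370725, 'k1': -0.04617306501952161, 'R': array([[-0.86371918,  0.50392213,  0.00718865],
       [ 0.41756819,  0.72355005, -0.54964728],
       [-0.28218077, -0.47173914, -0.8353659 ]]), 't': array([ 425.45616619, -142.80866499, 1808.26395499])}
{'fx': 472.9461710099556, 'fy': 472.9461710099556, 'cx': 287.4975502834046, 'cy': 204.02202130320953, 'k1': -0.10759619651599357, 'R': array([[-0.0472887 , -0.99888045, -0.00127869],
       [-0.97623511,  0.04648759, -0.21166937],
       [ 0.21149183, -0.00876127, -0.9773405 ]]), 't': array([  21.09851983,  501.71486556, 1742.60409618])}
```

View pics/a_scene.png

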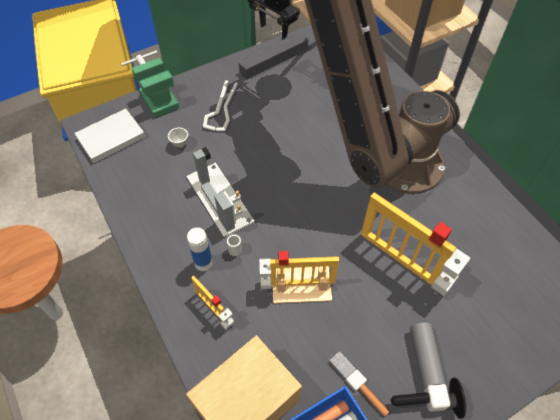

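View pics/a_top.png

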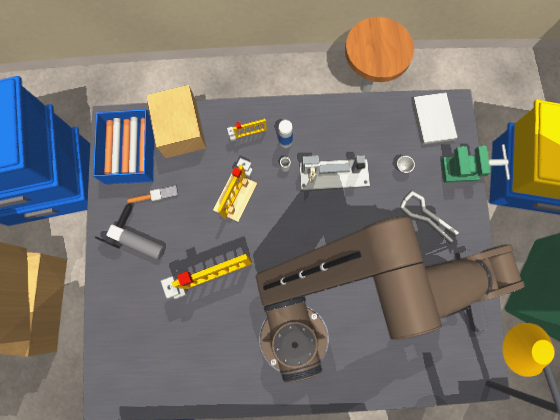

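The target leaf is in the wooden stand (top ≈ 237,185; scene ≈ 300,275). The frame is at top ≈ (335,172), scene ≈ (220,198). The small leaf at (247,128) and the large one at (210,275) in the top view are look-alikes. Next I'll zoom in.

```bash
python3 - <<'E'
import cv2,numpy as np
s=cv2.imread("pics/a_scene.png");t=cv2.imread("pics/a_top.png")
f=lambda im,x,y,w,h,k:cv2.resize(im[y:y+h,x:x+w],None,fx=k,fy=k,interpolation=cv2.INTER_CUBIC)
cv2.imwrite("pics/z1.png",np.hstack([f(t,290,140,90,60,4.4),f(t,205,145,90,60,4.4)]))
cv2.imwrite("pics/z2.png",np.hstack([f(s,180,140,80,100,5),f(s,255,240,80,100,5)][:2]))
E
```

```text
(no output)
```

View pics/z1.png

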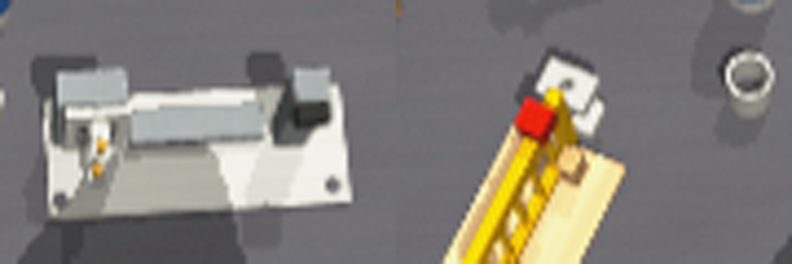

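View pics/z2.png

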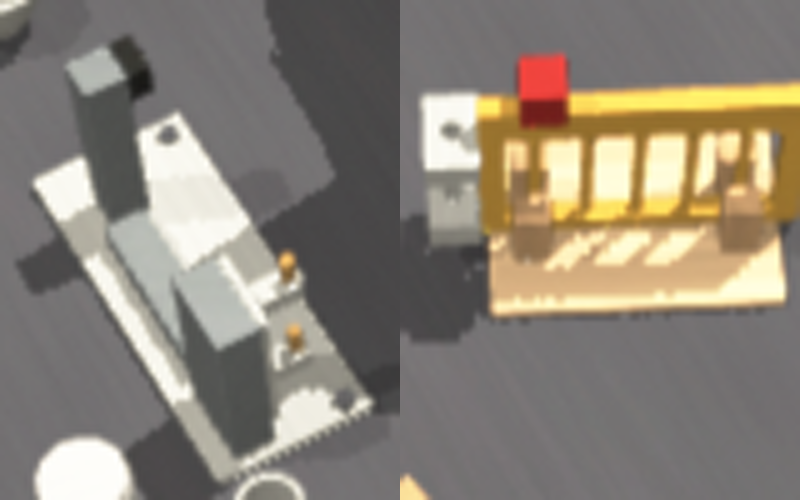

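```bash
cat > m1.py <<'E'
from h import *
import sys
tag=sys.argv[1] if len(sys.argv)>1 else "a"
D={n:np.load(f"pics/{tag}_{n}.npz") for n in("scene","top")}
for n in D:
    p=D[n]["p"];d=D[n]["d"];P=cloud(n,d)
    hsv=cv2.cvtColor(p,cv2.COLOR_RGB2HSV)
    # red block
    m=((hsv[...,0]<6)|(hsv[...,0]>174))&(hsv[...,1]>180)&(hsv[...,2]>150)
    k,l,st,c=cv2.connectedComponentsWithStats(m.astype(np.uint8))
    for i in range(1,k):
        if st[i,4]>15:
            q=P[l==i]; q=q[q[:,2]>np.percentile(q[:,2],50)-4]; print(n,"red",c[i].round(1),st[i,4],"med",np.median(q,0).round(1), "onz192",onz(n,*c[i],192).round(1))
    m=(hsv[...,0]>8)&(hsv[...,0]<22)&(hsv[...,1]>130)&(hsv[...,2]>120)
    x0,y0,x1,y1=(290,140,380,200) if n=="top" else (180,140,260,240)
    mm=np.zeros_like(m);mm[y0:y1,x0:x1]=m[y0:y1,x0:x1]
    k,l,st,c=cv2.connectedComponentsWithStats(mm.astype(np.uint8))
    for i in range(1,k):
        print(n,"orange",c[i].round(2),st[i],"med",np.median(P[l==i],0).round(1), "z138",onz(n,*c[i],138).round(1),"z62",onz(n,*c[i],62).round(1))
        for v,u in np.argwhere(l==i): print("   ",u,v,P[v,u].round(1),p[v,u])
E
python3 m1.py
```

```text
scene red [442.  230.1] 155 med [227.1 354.3 262.6] onz192 [184.5 330.6 192. ]
scene red [283.  255.5] 72 med [600.9 180.1 192. ] onz192 [600.5 179.8 192. ]
scene red [215.2 299.7] 39 med [803.8 174.2 126.7] onz192 [811.1 202.9 192. ]
scene orange [236.9 192.6] [236 191   3   5  10] med [597.7 -96.6 134.9] z138 [598.4 -95.3 138. ] z62 [ 578.4 -144.6   62. ]
    236 191 [ 597.6 -102.6  136.6] [203 158  97]
    237 191 [ 595.1 -101.2  136.6] [239 192 109]
    236 192 [599.3 -99.4 136.6] [230 181 104]
    237 192 [ 595.6 -100.6  132.5] [235 187 104]
    238 192 [594.9 -94.7 139.4] [192 148  86]
    236 193 [600.6 -97.  135.3] [179 140  87]
    237 193 [597.8 -96.2 134.4] [176 135  75]
    238 193 [595.1 -95.1 133.8] [134 105  65]
    237 194 [598.8 -94.7 131.7] [131 100  56]
    237 195 [599.5 -93.9 128. ] [128 101  61]
scene orange [238.6 206.8] [238 206   2   3   5] med [598.6 -95.3  61.2] z138 [617.3 -48.  138. ] z62 [598.5 -94.5  62. ]
    238 206 [598.6 -98.5  61.4] [218 168  97]
    239 206 [595.2 -98.7  58.5] [214 165  97]
    238 207 [600.3 -95.3  61.2] [161 124  73]
    239 207
[... 277 characters left out ...]
62. ] onz192 [231.2 364.8 192. ]
top orange [312.33 172.67] [312 172   2   2   3] med [596.3 -97.5 138.4] z138 [597.2 -98.6 138. ] z62 [ 618.8 -103.7   62. ]
    312 172 [599.7 -97.5 138.4] [229 183  86]
    312 173 [595.9 -97.3 138.6] [200 149  56]
    313 173 [ 596.3 -101.1  136.5] [222 169  65]
top orange [311.5 178. ] [311 177   2   3   6] med [595.9 -98.6  61.6] z138 [577.1 -94.4 138. ] z62 [597.8 -99.2  62. ]
    311 177 [608.6 -99.1  37.3] [171 133  71]
    312 177 [588.  -98.1 112. ] [198 158  96]
    311 178 [597.9 -97.3  61.9] [199 148  59]
    312 178 [ 598.4 -101.3   59.4] [225 172  65]
    311 179 [593.2 -96.9  64.6] [151 112  46]
    312 179 [ 593.9 -101.    61.3] [191 142  56]
```

```bash
cat > m2.py <<'E'
from h import *
import sys
tag=sys.argv[1] if len(sys.argv)>1 else "a"
for n in("scene","top"):
    D=np.load(f"pics/{tag}_{n}.npz");p=D["p"];d=D["d"];P=cloud(n,d)
    hsv=cv2.cvtColor(p,cv2.COLOR_RGB2HSV)
    def rect(m,name):
        q=P[m]; 
        r=cv2.minAreaRect(q[:,:2].astype(np.float32)); print(n,name,m.sum(),np.round(r[0],1),np.round(r[1],1),round(r[2],2),"z",np.median(q[:,2]).round(1))
        return q
    R=(P[...,0]>520)&(P[...,0]<720)&(P[...,1]>-360)&(P[...,1]<0)
    rect(R&(P[...,2]>7)&(P[...,2]<14)&(hsv[...,1]<70)&(hsv[...,2]>70),"plate")
    rect(R&(P[...,2]>148)&(P[...,2]<156),"latch top")
    rect(R&(P[...,2]>134)&(P[...,2]<141)&(hsv[...,1]<60),"hinge post top+")
    rect(R&(P[...,2]>30)&(P[...,2]<130)&(hsv[...,1]<60),"mid")
    S=(P[...,0]>430)&(P[...,0]<680)&(P[...,1]>60)&(P[...,1]<320)
    q=rect(S&(P[...,2]>156)&(P[...,2]<164)&(hsv[...,0]>18)&(hsv[...,0]<35)&(hsv[...,1]>150),"rail")
    vx=cv2.fitLine(q[:,:2].astype(np.float32),cv2.DIST_HUBER,0,.01,.01).ravel();print(vx, "ang",np.arctan2(vx[1],vx[0]))
    rect(S&(P[...,2]>120)&(P[...,2]<142)&(hsv[...,1]<60),"eye lug top")
    q=P[S&(P[...,2]>188)&(P[...,2]<196)];print("red mid",((q.min(0)+q.max(0))/2).round(1),q.mean(0).round(1))
E
python3 m2.py
```

```text
scene plate 946 [ 619.5 -179.6] [196.8 359.1] 0.32 z 10.1
scene latch top 110 [ 630.3 -271.6] [37.  46.3] 84.88 z 151.7
scene hinge post top+ 163 [ 636.4 -168.8] [222.5  47.2] 85.9 z 137.8
scene mid 805 [ 627.1 -141.1] [292.2  86.4] 83.32 z 70.7
scene rail 126 [550.3 206.5] [ 14.2 178.3] 62.53 z 159.5
[ 8.8350964e-01 -4.6841300e-01  5.4578497e+02  2.1152429e+02] ang -0.4874937
scene eye lug top 169 [643.3 156. ] [47.7 27.5] 60.84 z 131.0
red mid [600.1 179.6 191.7] [599.7 179.9 191.3]
top plate 809 [ 620.  -180.1] [359.4 199. ] 89.85 z 10.1
top latch top 69 [ 629.4 -179.8] [226.6  46.6] 88.51 z 151.6
top hinge post top+ 86 [ 632.8 -177.9] [ 64.8 223. ] 3.02 z 137.2
top mid 398 [ 625.5 -143.2] [295.1  83.9] 83.17 z 53.6
top rail 105 [548.8 203. ] [ 13.  185.3] 61.68 z 160.2
[ 8.8418996e-01 -4.6712747e-01  5.3792841e+02  2.0872916e+02] ang -0.48603925
top eye lug top 86 [643.3 154. ] [45.6 31. ] 64.56 z 131.4
red mid [597.  176.  192.2] [598.8 176.7 192. ]
```

```bash
python3 - <<'E'
from h import *
for n in("scene","top"):
    D=np.load(f"pics/a_{n}.npz");p=D["p"];d=D["d"];P=cloud(n,d)
    R=(P[...,0]>520)&(P[...,0]<720)&(P[...,1]>-360)&(P[...,1]<0)&(d>0)
    def comp(m,name):
        k,l,st,c=cv2.connectedComponentsWithStats(m.astype(np.uint8),connectivity=4)
        for i in range(1,k):
            if st[i,4]<12: continue
            q=P[l==i][:,:2].astype(np.float32); r=cv2.minAreaRect(q)
            print(n,name,st[i,4],np.round(r[0],1),np.round(r[1],1),round(r[2],2),"ctr",q.mean(0).round(1))
    comp(R&(P[...,2]>7)&(P[...,2]<18),"plate")
    comp(R&(P[...,2]>6)&(P[...,2]<250),"all")
    comp(R&(P[...,2]>149)&(P[...,2]<155),"latch")
    comp(R&(P[...,2]>135)&(P[...,2]<140),"post")
    comp(R&(P[...,2]>115)&(P[...,2]<121),"shoulder")
E
```

```text
scene plate 372 [ 597.7 -251.2] [ 54.7 148.5] 1.0 ctr [ 593.5 -251. ]
scene plate 643 [ 624.4 -189. ] [111.5 274.5] 0.79 ctr [ 637.8 -153.9]
scene all 2487 [ 622. -203.] [120.2 304. ] 1.78 ctr [ 631.4 -174.2]
scene all 101 [666.   -9.2] [17.6 39.8] 88.52 ctr [662.7 -11.1]
scene latch 43 [ 616.2 -272.8] [31.8 18.9] 86.21 ctr [ 616.7 -273. ]
scene latch 31 [ 639.9 -271.8] [35.2 17.4] 71.12 ctr [ 640.6 -273.1]
scene post 30 [ 651.6 -112.1] [16.7 25.5] 89.55 ctr [ 652.7 -112.2]
scene post 66 [647.9 -84.9] [52.4 28.2] 89.09 ctr [648.8 -82.6]
top plate 15 [ 667.2 -325.9] [27.1 12.4] 5.78 ctr [ 666.1 -325.2]
top plate 635 [ 618.7 -217.6] [117.3 227.6] 5.32 ctr [ 603.6 -221.9]
top plate 25 [ 672.1 -158.3] [13.3 44.2] 3.87 ctr [ 671.3 -157.7]
top plate 112 [604.9 -80.6] [75.9 45.1] 1.16 ctr [596.7 -78. ]
top all 1788 [ 624.8 -194.2] [274.1 152.4] 88.35 ctr [ 619.1 -185.9]
top all 50 [665.  -13.3] [39.5 22. ] 3.49 ctr [665.  -10.6]
top latch 23 [ 626.1 -286.2] [15.  38.9] 83.87 ctr [ 625.3 -286. ]
top post 16 [650.  -97.1] [10.9 21.3] 42.82 ctr [650.6 -97.1]
top post 17 [653.2 -76.4] [14.5 32.2] 38.64 ctr [651.5 -76.6]
top shoulder 12 [ 616.  -104.2] [20.8  9.5] 28.16 ctr [ 616.9 -103.2]
```

```bash
python3 - <<'E'
from h import *
a=onz("top",301.4,188.6,8);b=onz("top",369.8,185.9,8);print(a,b,np.arctan2(a[0]-b[0],-(a[1]-b[1])))
# scene crop origin(180,140) scale5: corners
for n,(u,v) in dict(backR=(33,183),frontR=(178,113),frontL=(372,405),backL=(225,470)).items():
    print(n,onz("scene",180+u/5,140+v/5,10).round(1))
E
```

```text
[571.32167331 -60.57008396   8.        ] [ 569.63087118 -330.6927423     8.        ] 3.1353333488020505
backR [ 680.1 -319.8   10. ]
frontR [ 570.2 -324.5   10. ]
frontL [567.3 -54.   10. ]
backL [669. -58.  10.]
```

Emit:
play_rows(hand=95, targets=[{"linear": [62,-61,0],"turn": -0.08},{"linear": [124,-122,0],"turn": -0.16},{"linear": [165,-162,0],"turn": -0.21},{"linear": [206,-202,0],"turn": -0.26},{"linear": [247,-242,0],"turn": -0.31},{"linear": [288,-283,0],"turn": -0.36},{"linear": [329,-323,0],"turn": -0.41},{"linear": [370,-363,0],"turn": -0.46},{"linear": [411,-404,0],"turn": -0.51},{"linear": [452,-444,0],"turn": -0.56},{"linear": [493,-484,0],"turn": -0.61},{"linear": [534,-524,0],"turn": -0.66},{"linear": [575,-565,0],"turn": -0.71},{"linear": [610,-599,0],"turn": -0.76},{"linear": [626,-615,0],"turn": -0.78},{"linear": [626,-615,0],"turn": -0.78},{"linear": [626,-615,0],"turn": -0.78},{"linear": [626,-615,0],"turn": -0.78}])

```text
t: 2.35
eef_pos: [599.9, 177.4, 292.4]
tcp_rot: [3.142, 0.0, 1.084]
ft_force: [-0.3, -0.4, -0.4]
opening: 0.998
```

Emit:
play_rows(targets=[{"linear": [0,0,15]},{"linear": [0,0,35]},{"linear": [0,0,50]},{"linear": [0,0,50]},{"linear": [0,0,50]}])

```text
validation failed for argument at $.ta...
```

```bash
python3 - <<'E'
from h import *
o=grab("b")
s=cv2.imread("pics/b_scene.png");t=cv2.imread("pics/b_top.png")
f=lambda im,x,y,w,h,k:cv2.resize(im[y:y+h,x:x+w],None,fx=k,fy=k,interpolation=cv2.INTER_CUBIC)
cv2.imwrite("pics/z3.png",np.hstack([f(t,190,140,90,100,4.4),f(s,245,210,90,100,4.4)]))
cv2.imwrite("pics/z4.png",np.hstack([f(t,290,140,60,60,6),f(s,200,160,60,60,6)]))
E
python3 m1.py b | grep orange
```

```text
scene orange [237.17 192.83] [237 191   2   5   6] med [597.4 -97.1 134. ] z138 [598.1 -94.1 138. ] z62 [ 578.1 -143.4   62. ]
scene orange [238. 206.] [238 206   1   1   1] med [598.8 -97.8  62.4] z138 [617.6 -51.4 138. ] z62 [598.7 -98.1  62. ]
top orange [312.33 172.67] [312 172   2   2   3] med [597.9 -97.7 135. ] z138 [597.2 -98.6 138. ] z62 [ 618.8 -103.7   62. ]
top orange [311.4 178.2] [311 177   2   3   5] med [595.3 -98.7  60.4] z138 [576.4 -93.9 138. ] z62 [597.  -98.8  62. ]
```

View pics/z3.png

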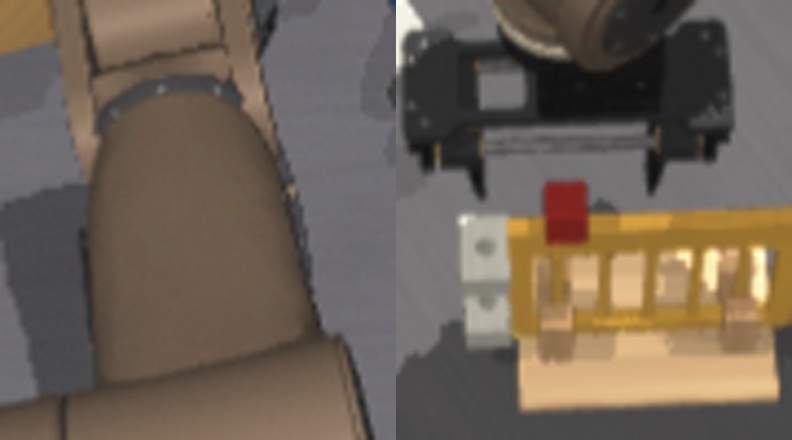

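View pics/z4.png

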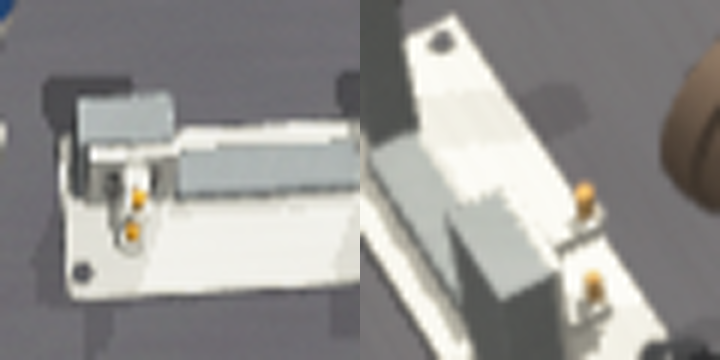

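The gripper straddles the block (scene zoom: jaws at 480 and 655, block at 565). The pintles are visible at top ≈ (312,173) and (311,178). The last move was refused because it had no turn values, so I'm resending it.

Emit:
play_rows(targets=[{"linear": [0,0,15],"turn": 0},{"linear": [0,0,35],"turn": 0},{"linear": [0,0,50],"turn": 0},{"linear": [0,0,50],"turn": 0},{"linear": [0,0,50],"turn": 0}])

```text
t: 3.08
eef_pos: [600.4, 178.3, 242.5]
tcp_rot: [3.141, -0.0, 1.085]
ft_force: [0.1, 0.3, -0.1]
opening: 0.999
```

Emit:
play_rows(hand=15, targets=[{"linear": [0,0,0],"turn": 0},{"linear": [0,0,0],"turn": 0},{"linear": [0,0,0],"turn": 0},{"linear": [0,0,0],"turn": 0},{"linear": [0,0,0],"turn": 0},{"linear": [0,0,0],"turn": 0}])

```text
t: 3.82
eef_pos: [600.2, 178.3, 242.2]
tcp_rot: [3.142, 0.0, 1.085]
ft_force: [-0.0, -1.2, -0.2]
opening: 0.423
```

Emit:
play_rows(targets=[{"linear": [0,0,0],"turn": 0},{"linear": [0,0,0],"turn": 0},{"linear": [0,0,0],"turn": 0},{"linear": [0,0,0],"turn": 0}])

```text
t: 4.32
eef_pos: [600.2, 178.3, 242.2]
tcp_rot: [3.142, 0.0, 1.085]
ft_force: [-0.3, 1.0, -0.5]
opening: 0.271
```

Emit:
play_rows(targets=[{"linear": [0,0,-5],"turn": 0},{"linear": [0,0,-12],"turn": 0},{"linear": [0,0,-30],"turn": 0},{"linear": [0,0,-50],"turn": 0},{"linear": [0,0,-75],"turn": 0},{"linear": [0,0,-75],"turn": 0},{"linear": [0,0,-75],"turn": 0}])

```text
t: 5.2
eef_pos: [599.8, 178.3, 316.3]
tcp_rot: [-3.141, 0.001, 1.085]
ft_force: [0.2, 0.3, -5.0]
opening: 0.271
```

Emit:
play_rows(targets=[{"linear": [-5,0,0],"turn": -0.01},{"linear": [-18,1,0],"turn": -0.03},{"linear": [-40,3,0],"turn": -0.06},{"linear": [-68,5,0],"turn": -0.11},{"linear": [-100,8,0],"turn": -0.16},{"linear": [-133,10,0],"turn": -0.22},{"linear": [-166,13,0],"turn": -0.27},{"linear": [-200,15,0],"turn": -0.33},{"linear": [-232,17,0],"turn": -0.38},{"linear": [-260,19,0],"turn": -0.42},{"linear": [-282,21,0],"turn": -0.46},{"linear": [-295,22,0],"turn": -0.48},{"linear": [-299,22,0],"turn": -0.486},{"linear": [-299,22,0],"turn": -0.486},{"linear": [-299,22,0],"turn": -0.486},{"linear": [-299,22,0],"turn": -0.486}])

```text
t: 7.2
eef_pos: [480.1, -95.9, 317.2]
tcp_rot: [-3.142, 0.0, 1.571]
ft_force: [-0.7, 0.4, -4.4]
opening: 0.271
```

```bash
python3 - <<'E'
from h import *
o=grab("c")
s=cv2.imread("pics/c_scene.png");t=cv2.imread("pics/c_top.png")
f=lambda im,x,y,w,h,k:cv2.resize(im[y:y+h,x:x+w],None,fx=k,fy=k,interpolation=cv2.INTER_CUBIC)
cv2.imwrite("pics/z5.png",np.hstack([f(t,280,140,80,110,4.4),f(s,180,130,100,110,4.4)]))
E
python3 m1.py c | grep -v "   "
```

```text
scene red [442.  230.1] 158 med [227.1 353.8 261.8] onz192 [184.7 330.5 192. ]
scene red [215.2 299.8] 40 med [804.7 173.5 126.4] onz192 [811.2 203.1 192. ]
top red [237.8 124.3] 17 med [802.7 171.5 127. ] onz192 [778.1 165.5 192. ]
top red [183.6 278. ] 123 med [226.9 349.  262. ] onz192 [231.2 364.8 192. ]
```

View pics/z5.png

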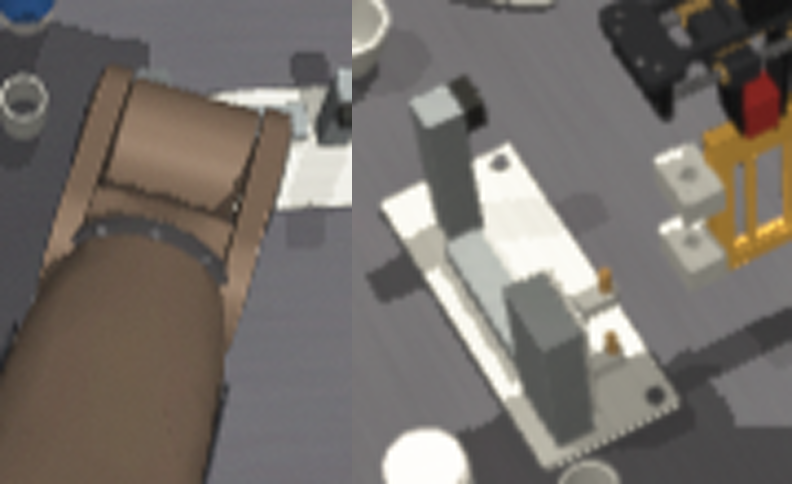

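```bash
cat > m3.py <<'E'
from h import *
def oc(n,tag,w):
    p=np.load(f"pics/{tag}_{n}.npz")["p"].astype(float)
    o=p[...,0]-p[...,2]-25; o=np.clip(o,0,None)
    x0,y0,x1,y1=w; s=o[y0:y1,x0:x1]; v,u=np.mgrid[y0:y1,x0:x1]
    rows=[(y0+i,round((s[i]*np.arange(x0,x1)).sum()/max(s[i].sum(),1e-6),2),int(s[i].sum())) for i in range(s.shape[0])]
    return np.array([(s*u).sum(),(s*v).sum()])/s.sum(),rows
if __name__=="__main__":
    for tag in "abc":
        for n,ws in dict(top=[(309,170,317,176),(308,176,316,182)],scene=[(233,188,242,198),(235,203,243,211)]).items():
            if tag=="c" and n=="top": continue
            for w in ws:
                c,r=oc(n,tag,w); print(tag,n,c.round(2),r)
E
python3 m3.py
```

```text
a top [312.64 172.59] [(170, np.float64(0.0), 0), (171, np.float64(312.29), 58), (172, np.float64(312.75), 303), (173, np.float64(312.66), 277), (174, np.float64(312.48), 86), (175, np.float64(312.36), 14)]
a top [311.63 178.09] [(176, np.float64(0.0), 0), (177, np.float64(311.62), 165), (178, np.float64(311.69), 278), (179, np.float64(311.58), 190), (180, np.float64(311.33), 18), (181, np.float64(0.0), 0)]
a scene [236.92 192.44] [(188, np.float64(0.0), 0), (189, np.float64(0.0), 0), (190, np.float64(236.97), 77), (191, np.float64(236.92), 259), (192, np.float64(236.83), 304), (193, np.float64(236.82), 193), (194, np.float64(237.13), 124), (195, np.float64(237.15), 99), (196, np.float64(236.67), 39), (197, np.float64(0.0), 0)]
a scene [238.47 206.61] [(203, np.float64(0.0), 0), (204, np.float64(238.41), 32), (205, np.float64(238.28), 188), (206, np.float64(238.34), 260), (207, np.float64(238.48), 155), (208, np.float64(238.69), 117), (209, np.float64(238.78), 92), (210, np.float64(239.0), 31)]
b top [312.65 172.59] [(170, np.float64(0.0), 0), (171, np.float64(312.32), 57), (172, np.
[... 811 characters left out ...]
.48), 155), (208, np.float64(238.64), 119), (209, np.float64(238.72), 96), (210, np.float64(239.0), 33)]
c scene [236.91 193.1 ] [(188, np.float64(0.0), 0), (189, np.float64(0.0), 0), (190, np.float64(237.0), 2), (191, np.float64(236.95), 126), (192, np.float64(236.85), 175), (193, np.float64(236.88), 137), (194, np.float64(236.93), 121), (195, np.float64(236.96), 108), (196, np.float64(236.91), 55), (197, np.float64(237.0), 1)]
c scene [238.51 207.29] [(203, np.float64(0.0), 0), (204, np.float64(0.0), 0), (205, np.float64(238.33), 63), (206, np.float64(238.34), 122), (207, np.float64(238.48), 110), (208, np.float64(238.56), 109), (209, np.float64(238.74), 92), (210, np.float64(238.78), 37)]
```

```bash
python3 - <<'E'
from h import *
print(onz("scene",236.9,191.5,138),onz("scene",238.33,205.9,62),onz("top",312.68,172.5,137),onz("top",311.65,178,60))
P=cloud("scene",np.load("pics/c_scene.npz")["d"]);p=np.load("pics/c_scene.npz")["p"]
hsv=cv2.cvtColor(p,cv2.COLOR_RGB2HSV)
x0,y0=325,160
for v in range(160,200):
    print(v," ".join(f"{int(p[v,u].mean()):3d}" for u in range(325,352)))
for z in (192,204,206,208,210):
  m=(abs(P[...,2]-z)<1.5)&(abs(P[...,0]-530)<40)&(abs(P[...,1]+97)<50)&(hsv[...,1]<60)
  print(z,m.sum(),P[m].mean(0) if m.any() else 0)
E
```

```text
[596.51882722 -98.81101572 138.        ] [597.69069904 -97.89962689  62.        ] [598.0823069  -99.98252094 137.        ] [598.3119292  -99.94322893  60.        ]
160 117 118 118 118 118 118 117 116 115 116 118 117 117 118 119 118 119 119 120 120 121 120 121 120 119 120 120
161 117 117 118 117 118 119 118 117 117 116 118 118 116 117 118 118 119 120 120 121 121 121 120 120 119 119 119
162 117 117 117 117 118 117 119 117 117 116 117 117 118 117 117 118 119 120 120 120 121 122 120 121 121 119 119
163 118 116 117 118 118 118 118 118 118 118 117 117 118 117 117 118 118 119 120 120 120 122 121 121 121 120 119
164 118 118 116 117 118 118 117 118 118 118 117 116 118 118 118 117 119 119 120 120 121 122 122 122 122 120 119
165 119 118 118 117 119 118 117 117 118 119 119 117 118 118 118 118 118 120 120 121 121 121 122 122 123 121 121
166 119 118 118 118 117 118 118 118 118 119 119 119 118 118 118 118 118 118 120 121 120 121 121 122 122 122 122
167 119 118 118 118 118 117 118 118 118 118 118 119 118 118 118 119 118 117 119 120 120 122 121 121 123 122 123
168 118 119 120 119 118 117 118 118 118 
[... 3082 characters left out ...]
6 107 106 105
196 103 103 103 103 103 104 104 105 106 105 105 104 105 105 104 105 105 105 105 104 104 105 105 106 106 107 106
197 104 103 103 103 103 103 103 105 105 105 105 105 105 105 103 105 105 104 105 105 105 104 105 105 106 107 107
198 104 104 103 104 103 102 103 104 104 105 105 104 104 105 104 103 104 104 106 105 105 105 106 106 106 107 106
199 105 105 104 104 104 103 104 103 104 104 105 105 105 104 104 105 105 104 105 105 105 105 104 105 106 106 106
192 9 [532.61776215 -84.47406404 191.80406443]
204 45 [529.43444649 -97.91595221 204.10049998]
206 42 [529.85824792 -97.69832776 205.8916109 ]
208 43 [533.88719885 -93.08935015 208.15739452]
210 35 [532.81366301 -90.21346881 209.56442099]
```

```bash
cat > m4.py <<'E'
from h import *
import sys
tag=sys.argv[1];u0,v0,z=int(sys.argv[2]),int(sys.argv[3]),float(sys.argv[4])
p=np.load(f"pics/{tag}_scene.npz")["p"].astype(float).mean(2);h=int(sys.argv[5]) if len(sys.argv)>5 else 4
s=p[v0-h:v0+h+1,u0-h:u0+h+1]; print(s.astype(int))
w=np.clip(np.median(s)-12-s,0,None); V,U=np.mgrid[v0-h:v0+h+1,u0-h:u0+h+1]
c=(w*U).sum()/w.sum(),(w*V).sum()/w.sum();print(c,onz("scene",*c,z))
E
python3 m4.py c 256 169 207; python3 m4.py c 257 185 131 5; python3 - <<'E'
from h import *
P=cloud("scene",np.load("pics/c_scene.npz")["d"]);p=np.load("pics/c_scene.npz")["p"]
hsv=cv2.cvtColor(p,cv2.COLOR_RGB2HSV)
m=(abs(P[...,2]-206.5)<3)&(abs(P[...,0]-530)<40)&(abs(P[...,1]+97)<50)&(hsv[...,1]<60)
r=cv2.minAreaRect(P[m][:,:2].astype(np.float32));print(m.sum(),r)
print(env.state()["t"])
E
```

```text
[[239 238 236 185 175 177 177 157 117]
 [196 188 185 175 173 175 177 172 128]
 [176 176 175 167 164 167 172 175 153]
 [174 175 170 145 133 142 162 175 175]
 [173 171 155 126 127 136 154 174 178]
 [173 170 150 134 135 139 159 173 176]
 [167 173 170 162 158 159 171 175 175]
 [148 167 172 172 173 175 174 175 174]
 [129 149 172 172 168 176 178 174 173]]
(np.float64(256.26627218934914), np.float64(168.85460693153001)) [529.14273395 -96.86600849 207.        ]
[[220 244 240 155 127 148 177 181 135 101  99]
 [238 241 236 168 146 193 228 169 129 103  98]
 [195 188 187 174 165 172 181 172 143 116 102]
 [174 174 175 169 146 147 158 167 152 134 113]
 [169 173 172 153 127 128 139 158 168 153 134]
 [158 172 170 150 134 133 142 164 173 172 154]
 [140 166 173 169 162 152 158 172 175 176 172]
 [129 147 169 173 173 173 175 174 175 175 175]
 [126 132 157 172 174 175 177 176 174 173 168]
 [124 127 140 166 173 174 175 175 169 161 144]
 [121 126 130 148 167 171 168 164 146 128 124]]
(np.float64(258.08853831294266), np.float64(184.43947198969735)) [527.27707161 -94.46207597 131.        ]
90 ((531.2605590820312, -94.94035339355469), (49.81256866455078, 30.646604537963867), 89.28234100341797)
7.3
```

Emit:
play_rows(targets=[{"linear": [-1,0,8],"turn": 0},{"linear": [-2,0,22],"turn": 0},{"linear": [-2,0,34],"turn": 0},{"linear": [-2,0,38],"turn": 0},{"linear": [-2,0,38],"turn": 0},{"linear": [-2,0,38],"turn": 0}])

```text
t: 8.05
eef_pos: [480.1, -98.4, 279.5]
tcp_rot: [3.141, 0.0, 1.571]
ft_force: [0.6, -0.1, -5.4]
opening: 0.271
```

Emit:
play_rows(targets=[{"linear": [0,6,0],"turn": 0},{"linear": [0,14,0],"turn": 0},{"linear": [0,22,0],"turn": 0},{"linear": [0,28,0],"turn": 0},{"linear": [0,34,0],"turn": 0},{"linear": [0,38,0],"turn": 0},{"linear": [0,40,0],"turn": 0},{"linear": [0,40,0],"turn": 0}])

```text
t: 9.05
eef_pos: [520.0, -98.3, 279.2]
tcp_rot: [-3.141, 0.0, 1.571]
ft_force: [0.8, 0.6, -4.7]
opening: 0.27
```

```bash
python3 - <<'E'
from h import *
o=grab("d")
s=cv2.imread("pics/d_scene.png")
f=lambda im,x,y,w,h,k:cv2.resize(im[y:y+h,x:x+w],None,fx=k,fy=k,interpolation=cv2.INTER_CUBIC)
cv2.imwrite("pics/z6.png",f(s,190,140,90,80,8))
E
```

```text
(no output)
```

View pics/z6.png

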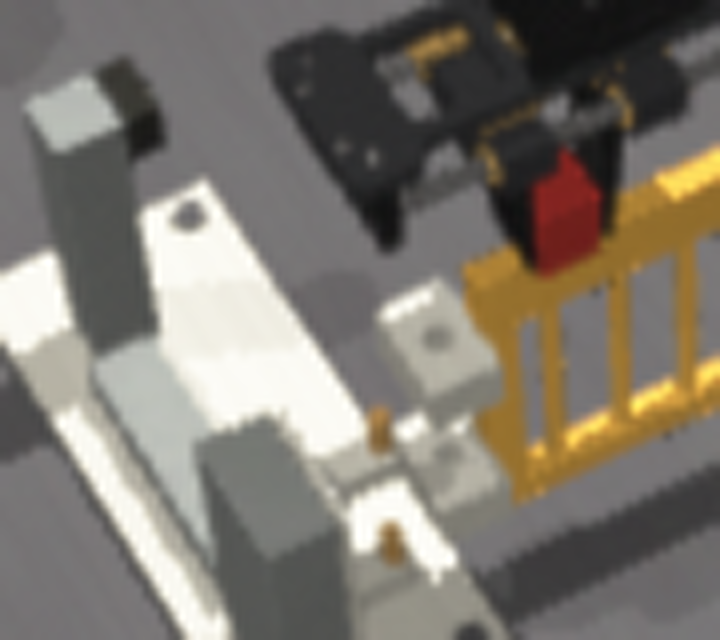

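```bash
python3 m4.py d 244 182 169.2 3; python3 - <<'E'
from m3 import *
print(oc("scene","d",(233,188,242,198)),oc("scene","d",(235,203,243,211)))
E
```

```text
[[188 177 172 171 171 176 175]
 [175 175 164 156 158 169 176]
 [173 169 136 129 135 154 174]
 [171 159 127 125 131 149 172]
 [172 169 145 139 143 159 173]
 [171 173 170 167 173 172 174]
 [165 173 173 174 177 175 175]]
(np.float64(244.13900134952766), np.float64(181.8259109311741)) [570.32443349 -98.62267618 169.2       ]
(array([236.88779804, 193.11781206]), [(188, np.float64(0.0), 0), (189, np.float64(0.0), 0), (190, np.float64(237.0), 2), (191, np.float64(236.95), 124), (192, np.float64(236.83), 171), (193, np.float64(236.82), 130), (194, np.float64(236.9), 120), (195, np.float64(236.97), 110), (196, np.float64(236.89), 55), (197, np.float64(237.0), 1)]) (array([238.51594747, 207.30206379]), [(203, np.float64(0.0), 0), (204, np.float64(0.0), 0), (205, np.float64(238.34), 62), (206, np.float64(238.33), 121), (207, np.float64(238.5), 111), (208, np.float64(238.58), 109), (209, np.float64(238.72), 93), (210, np.float64(238.78), 37)])
```

```bash
python3 - <<'E'
from h import *
print(onz("scene",236.88,191.7,138),onz("scene",238.33,206.0,62))
E
```

```text
[596.90506961 -98.19715502 138.        ] [597.86215394 -97.57128014  62.        ]
```

Emit:
play_rows(targets=[{"linear": [0,3,0],"turn": 0},{"linear": [0,6,0],"turn": 0},{"linear": [0,9,0],"turn": 0},{"linear": [0,11,0],"turn": 0},{"linear": [0,12,0],"turn": 0}])

```text
t: 9.78
eef_pos: [532.1, -98.3, 279.2]
tcp_rot: [-3.142, 0.0, 1.571]
ft_force: [0.4, -0.4, -4.7]
opening: 0.27
```

Emit:
play_rows(targets=[{"linear": [0,3,0],"turn": 0},{"linear": [0,6,0],"turn": 0},{"linear": [0,9,0],"turn": 0},{"linear": [0,12,0],"turn": 0},{"linear": [0,14,0],"turn": 0},{"linear": [0,15.5,0],"turn": 0},{"linear": [0,15.5,0],"turn": 0}])

```text
t: 10.65
eef_pos: [547.5, -98.3, 279.2]
tcp_rot: [-3.142, 0.0, 1.571]
ft_force: [0.6, -0.4, -4.6]
opening: 0.271
```

```bash
python3 - <<'E'
from h import *
o=grab("e")
s=cv2.imread("pics/e_scene.png");t=cv2.imread("pics/e_top.png")
f=lambda im,x,y,w,h,k:cv2.resize(im[y:y+h,x:x+w],None,fx=k,fy=k,interpolation=cv2.INTER_CUBIC)
cv2.imwrite("pics/z7.png",f(s,205,160,60,55,12))
E
```

```text
(no output)
```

View pics/z7.png

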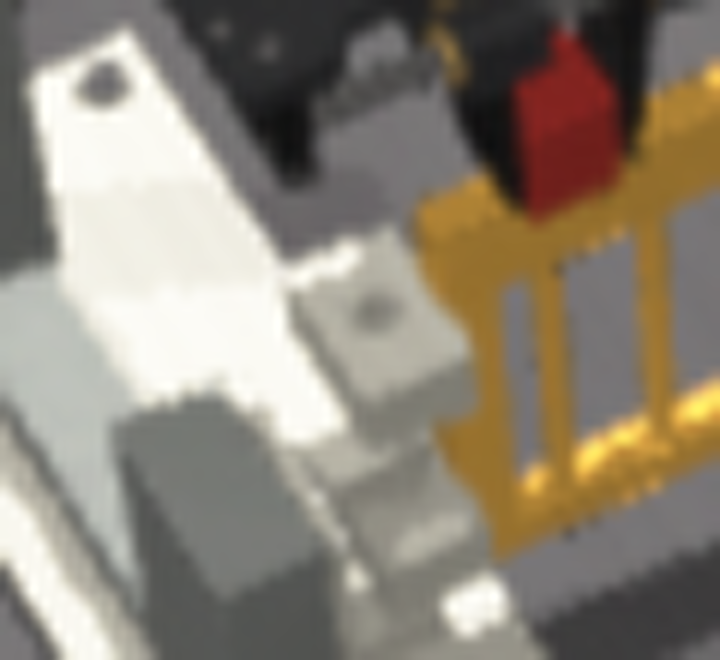

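```bash
python3 m4.py e 236 186 169.2 3
```

```text
[[188 175 170 169 172 176 173]
 [174 170 153 148 157 170 176]
 [165 154 128 128 137 154 176]
 [169 147 127 129 140 159 174]
 [172 158 146 145 156 171 174]
 [174 171 172 174 174 174 174]
 [167 173 174 176 177 175 175]]
(np.float64(235.74277854195324), np.float64(185.57909215955982)) [597.94397505 -98.92395937 169.2       ]
```

Emit:
play_rows(targets=[{"linear": [0.7,0,2],"turn": 0},{"linear": [0.7,0,4],"turn": 0},{"linear": [0.7,0,5.5],"turn": 0},{"linear": [0.7,0,5.5],"turn": 0}])

```text
t: 11.25
eef_pos: [547.4, -97.7, 273.6]
tcp_rot: [-3.141, 0.0, 1.571]
ft_force: [0.4, -0.2, -4.1]
opening: 0.274
```

Emit:
play_rows(targets=[{"linear": [0,0,0.5],"turn": 0},{"linear": [0,0,1],"turn": 0},{"linear": [0,0,1.5],"turn": 0},{"linear": [0,0,2],"turn": 0},{"linear": [0,0,2],"turn": 0}])

```text
t: 11.88
eef_pos: [547.4, -97.6, 271.7]
tcp_rot: [-3.142, 0.0, 1.571]
ft_force: [-0.4, -0.6, -5.6]
opening: 0.273
```

Emit:
play_rows(targets=[{"linear": [0,0,0.3],"turn": 0},{"linear": [0,0,0.7],"turn": 0},{"linear": [0,0,1],"turn": 0},{"linear": [0,0,1],"turn": 0}])

```text
t: 12.38
eef_pos: [547.5, -97.6, 270.7]
tcp_rot: [-3.142, 0.0, 1.571]
ft_force: [-0.4, -0.9, -5.3]
opening: 0.268
```

Emit:
play_rows(targets=[{"linear": [0,0,0.3],"turn": 0},{"linear": [0,0,0.7],"turn": 0},{"linear": [0,0,1],"turn": 0},{"linear": [0,0,1],"turn": 0}])

```text
t: 12.88
eef_pos: [547.4, -97.6, 269.7]
tcp_rot: [-3.142, 0.0, 1.571]
ft_force: [0.2, -0.0, -4.1]
opening: 0.269
```

Emit:
play_rows(targets=[{"linear": [0,0,0.4],"turn": 0},{"linear": [0,0,0.8],"turn": 0},{"linear": [0,0,1.2],"turn": 0},{"linear": [0,0,1.5],"turn": 0},{"linear": [0,0,1.5],"turn": 0}])

```text
t: 13.5
eef_pos: [547.5, -97.6, 268.2]
tcp_rot: [-3.142, 0.0, 1.571]
ft_force: [-0.1, 0.5, -5.4]
opening: 0.268
```

Emit:
play_rows(targets=[{"linear": [0,0,0.4],"turn": 0},{"linear": [0,0,0.8],"turn": 0},{"linear": [0,0,1.2],"turn": 0},{"linear": [0,0,1.5],"turn": 0},{"linear": [0,0,1.5],"turn": 0}])

```text
t: 14.12
eef_pos: [547.5, -97.6, 266.7]
tcp_rot: [3.142, 0.0, 1.571]
ft_force: [0.1, -0.5, -4.2]
opening: 0.275
```

```bash
python3 - <<'E'
from h import *
p,d=env.read_camera("scene"); np.savez("pics/f_scene.npz",p=p,d=d)
s=cv2.cvtColor(p,cv2.COLOR_RGB2BGR)
cv2.imwrite("pics/z8.png",cv2.resize(s[160:215,205:265],None,fx=12,fy=12,interpolation=cv2.INTER_CUBIC))
E
```

```text
(no output)
```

View pics/z8.png

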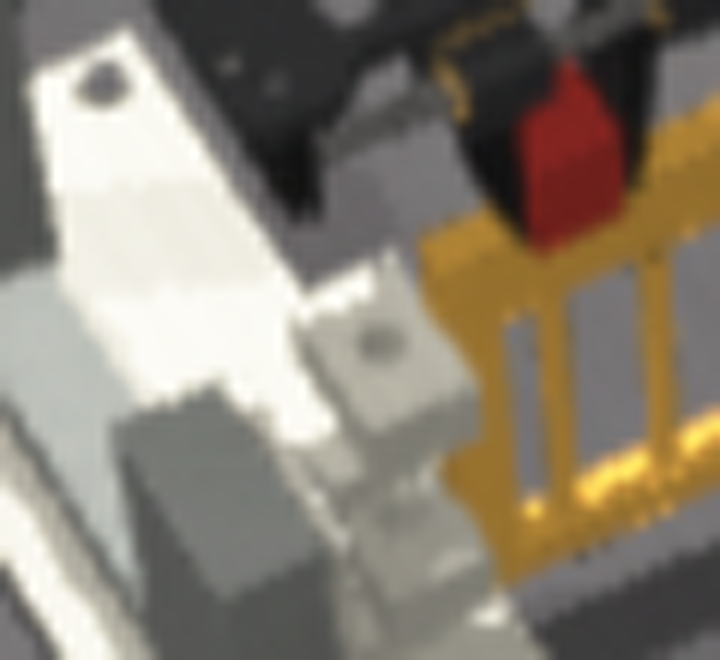

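The leaf is level, with the upper bore at crop (382,342) above its shoulder, and there is no contact force. I'll keep lowering slowly.

Emit:
play_rows(targets=[{"linear": [0,0,0.5],"turn": 0},{"linear": [0,0,1],"turn": 0},{"linear": [0,0,1.5],"turn": 0},{"linear": [0,0,2],"turn": 0},{"linear": [0,0,2.5],"turn": 0},{"linear": [0,0,3],"turn": 0},{"linear": [0,0,3],"turn": 0}])

```text
t: 15.05
eef_pos: [547.5, -97.6, 263.7]
tcp_rot: [-3.142, 0.0, 1.571]
ft_force: [-0.0, 0.3, -5.0]
opening: 0.272
```

Emit:
play_rows(targets=[{"linear": [0,0,0.5],"turn": 0},{"linear": [0,0,1],"turn": 0},{"linear": [0,0,1.5],"turn": 0},{"linear": [0,0,2],"turn": 0},{"linear": [0,0,2.5],"turn": 0},{"linear": [0,0,3],"turn": 0},{"linear": [0,0,3],"turn": 0}])

```text
t: 15.92
eef_pos: [547.4, -97.6, 260.7]
tcp_rot: [-3.142, 0.0, 1.571]
ft_force: [-0.2, 0.9, -4.8]
opening: 0.274
```

Emit:
play_rows(targets=[{"linear": [0,0,0.5],"turn": 0},{"linear": [0,0,1],"turn": 0},{"linear": [0,0,1.5],"turn": 0},{"linear": [0,0,2],"turn": 0},{"linear": [0,0,2.5],"turn": 0},{"linear": [0,0,3],"turn": 0},{"linear": [0,0,3],"turn": 0}])

```text
t: 16.8
eef_pos: [547.5, -97.6, 257.7]
tcp_rot: [-3.142, 0.0, 1.571]
ft_force: [0.2, 0.4, -4.6]
opening: 0.273
```

Emit:
play_rows(targets=[{"linear": [0,0,0.5],"turn": 0},{"linear": [0,0,1],"turn": 0},{"linear": [0,0,1.5],"turn": 0},{"linear": [0,0,2],"turn": 0},{"linear": [0,0,2.5],"turn": 0},{"linear": [0,0,3],"turn": 0},{"linear": [0,0,3.5],"turn": 0},{"linear": [0,0,4],"turn": 0},{"linear": [0,0,4],"turn": 0}])

```text
t: 17.92
eef_pos: [547.4, -97.6, 253.7]
tcp_rot: [-3.142, 0.0, 1.571]
ft_force: [-0.1, 0.7, -3.6]
opening: 0.276
```

Emit:
play_rows(targets=[{"linear": [0,0,0.3],"turn": 0},{"linear": [0,0,0.6],"turn": 0},{"linear": [0,0,0.9],"turn": 0},{"linear": [0,0,0.9],"turn": 0}])

```text
t: 18.42
eef_pos: [547.5, -97.6, 252.8]
tcp_rot: [3.142, 0.0, 1.571]
ft_force: [0.1, 0.2, -4.8]
opening: 0.273
```

Emit:
play_rows(targets=[{"linear": [0,0,0.3],"turn": 0},{"linear": [0,0,0.6],"turn": 0},{"linear": [0,0,0.6],"turn": 0}])

```text
t: 18.8
eef_pos: [547.5, -97.7, 252.2]
tcp_rot: [-3.142, 0.0, 1.571]
ft_force: [-0.3, 1.2, -4.5]
opening: 0.276
```

Emit:
play_rows(targets=[{"linear": [0,0,0.3],"turn": 0},{"linear": [0,0,0.6],"turn": 0},{"linear": [0,0,0.6],"turn": 0}])

```text
t: 19.18
eef_pos: [547.4, -97.6, 252.1]
tcp_rot: [3.141, 0.0, 1.571]
ft_force: [-3.5, -0.6, 5.4]
opening: 0.272
```

Emit:
play_rows(targets=[{"linear": [0,0,0.2],"turn": 0},{"linear": [0,0,0.4],"turn": 0},{"linear": [0,0,0.4],"turn": 0}])

```text
t: 19.55
eef_pos: [547.4, -97.6, 252.1]
tcp_rot: [3.141, 0.0, 1.571]
ft_force: [-6.3, 1.4, 10.2]
opening: 0.269
```

Emit:
play_rows(targets=[{"linear": [0,0,-0.7],"turn": 0},{"linear": [0,0,-0.7],"turn": 0},{"linear": [0,0,-0.7],"turn": 0},{"linear": [0,0,-0.7],"turn": 0}])

```text
t: 20.05
eef_pos: [547.5, -97.7, 252.1]
tcp_rot: [3.141, 0.0, 1.571]
ft_force: [-3.4, 0.2, 4.8]
opening: 0.271
```

```bash
python3 - <<'E'
from h import *
p,d=env.read_camera("scene"); np.savez("pics/g_scene.npz",p=p,d=d)
s=cv2.cvtColor(p,cv2.COLOR_RGB2BGR)
cv2.imwrite("pics/z9.png",cv2.resize(s[140:240,180:280],None,fx=6,fy=6,interpolation=cv2.INTER_CUBIC))
print(env.state())
E
```

```text
{'t': 20.1, 'joints': array([-2.95267124e-01,  4.39224569e-01,  1.77619646e+00, -1.59561451e-04,
        9.25982297e-01, -2.95202174e-01]), 'qvel': array([-4.19108522e-04, -3.76571292e-04, -6.24297278e-05, -8.19917203e-04,
        4.35041920e-04,  3.54432825e-04]), 'tau': array([ 8.48707161e-02, -5.15978909e+01, -2.30741751e+01,  1.75147760e-01,
       -8.91179312e-01,  1.72871427e-02]), 'eef_pos': array([547.4633369 , -97.66040775, 252.11572874]), 'tcp_rot': array([3.14144863e+00, 1.77103389e-04, 1.57082726e+00]), 'ft_force': array([-3.57423847,  0.40925078,  5.01104538]), 'moment': array([0.11258946, 0.51956308, 0.01097604]), 'opening': 0.2723657416015761}
```

View pics/z9.png

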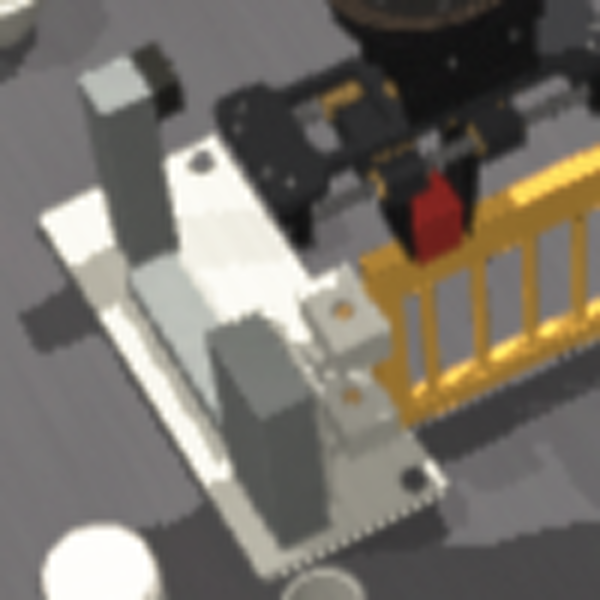

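Emit:
play_rows(targets=[{"linear": [0,0,-0.4],"turn": 0},{"linear": [-1.75,0.03,-0.4],"turn": -0.035},{"linear": [-3.5,0.1,-0.4],"turn": -0.07},{"linear": [-5.2,0.3,-0.4],"turn": -0.105},{"linear": [-7,0.5,-0.4],"turn": -0.14},{"linear": [-7,0.5,-0.4],"turn": -0.14}])

```text
t: 20.85
eef_pos: [548.3, -104.8, 252.1]
tcp_rot: [3.141, 0.0, 1.71]
ft_force: [1.2, -1.1, -1.3]
opening: 0.27
```

Emit:
play_rows(targets=[{"linear": [-1.75,0.03,0],"turn": -0.035},{"linear": [-5.2,0.3,0],"turn": -0.105},{"linear": [-8.7,0.8,0],"turn": -0.175},{"linear": [-12.1,1.5,0],"turn": -0.244},{"linear": [-15.5,2.4,0],"turn": -0.314},{"linear": [-18.7,3.6,0],"turn": -0.384},{"linear": [-21.1,4.7,0],"turn": -0.436},{"linear": [-21.1,4.7,0],"turn": -0.436}])

```text
t: 21.85
eef_pos: [555.7, -125.0, 252.1]
tcp_rot: [3.141, 0.0, 2.146]
ft_force: [-1.0, -0.5, -0.9]
opening: 0.27
```

Emit:
play_rows(targets=[{"linear": [-1.75,0.03,0],"turn": -0.035},{"linear": [-5.2,0.3,0],"turn": -0.105},{"linear": [-8.7,0.8,0],"turn": -0.175},{"linear": [-12.1,1.5,0],"turn": -0.244},{"linear": [-15.5,2.4,0],"turn": -0.314},{"linear": [-18.7,3.6,0],"turn": -0.384},{"linear": [-21.1,4.7,0],"turn": -0.436},{"linear": [-21.1,4.7,0],"turn": -0.436}])

```text
t: 22.85
eef_pos: [570.7, -140.6, 252.3]
tcp_rot: [-3.14, -0.0, 2.584]
ft_force: [-3.2, -2.5, 0.4]
opening: 0.273
```

Emit:
play_rows(targets=[{"linear": [-1.75,0.03,0],"turn": -0.035},{"linear": [-5.2,0.3,0],"turn": -0.105},{"linear": [-8.7,0.8,0],"turn": -0.175},{"linear": [-12.1,1.5,0],"turn": -0.244},{"linear": [-15.5,2.4,0],"turn": -0.314},{"linear": [-17.1,3.0,0],"turn": -0.349},{"linear": [-17.1,3.0,0],"turn": -0.349}])

```text
t: 23.72
eef_pos: [586.9, -146.9, 252.3]
tcp_rot: [-3.141, -0.001, 2.933]
ft_force: [-2.7, -4.8, -0.5]
opening: 0.271
```

```bash
python3 - <<'E'
from h import *
grab("h"); s=cv2.imread("pics/h_scene.png");t=cv2.imread("pics/h_top.png")
cv2.imwrite("pics/z10.png",np.hstack([cv2.resize(s[130:240,170:270],None,fx=5,fy=5,interpolation=cv2.INTER_CUBIC)]))
E
```

```text
(no output)
```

View pics/z10.png

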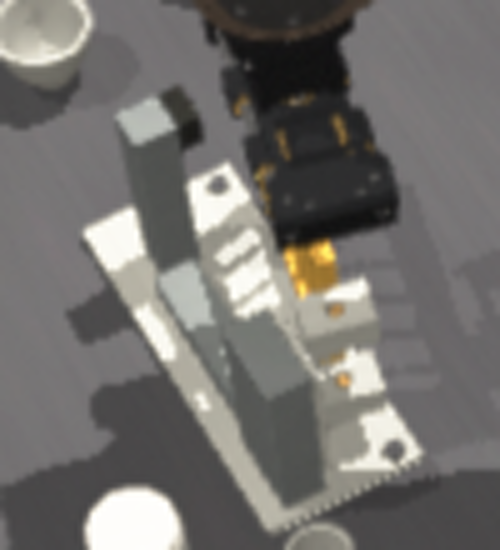

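Emit:
play_rows(targets=[{"linear": [-1.75,-0.2,0],"turn": -0.035},{"linear": [-3.5,-0.1,0],"turn": -0.07},{"linear": [-5.2,0.0,0],"turn": -0.105},{"linear": [-7,0.2,0],"turn": -0.14},{"linear": [-8,0.4,0],"turn": -0.16},{"linear": [-8,0.4,0],"turn": -0.16}])

```text
t: 24.58
eef_pos: [594.9, -148.1, 252.3]
tcp_rot: [-3.141, -0.001, 3.094]
ft_force: [-3.2, -5.1, -0.6]
opening: 0.272
```

```bash
python3 - <<'E'
from h import *
s=env.state();print(s["moment"],s["ft_force"])
E
```

```text
[-0.82545358  0.61865168  0.17377512] [-3.18869023 -5.10399488 -0.56879064]
```

Emit:
play_rows(targets=[{"linear": [-0.4,0,0],"turn": -0.009},{"linear": [-0.9,0,0],"turn": -0.018},{"linear": [-0.9,0,0],"turn": -0.018}])

```text
t: 24.95
eef_pos: [595.8, -148.1, 252.3]
tcp_rot: [-3.141, -0.001, 3.111]
ft_force: [-3.4, -5.4, 0.4]
opening: 0.27
```

Emit:
play_rows(targets=[{"linear": [-0.4,0,0],"turn": -0.009},{"linear": [-0.9,0,0],"turn": -0.018},{"linear": [-0.9,0,0],"turn": -0.018}])

```text
t: 25.32
eef_pos: [596.7, -148.2, 252.3]
tcp_rot: [-3.141, -0.001, 3.129]
ft_force: [-4.0, -5.0, -0.2]
opening: 0.269
```

```bash
python3 - <<'E'
from h import *
s=env.state();print(s["moment"],s["ft_force"])
E
```

```text
[-0.89551772  0.636474    0.16630221] [-4.04893453 -5.03398126 -0.20217718]
```

Emit:
play_rows(targets=[{"linear": [-0.4,0,0],"turn": -0.009},{"linear": [-0.9,0,0],"turn": -0.018},{"linear": [-0.9,0,0],"turn": -0.018}])

```text
t: 25.7
eef_pos: [597.5, -148.2, 252.3]
tcp_rot: [-3.141, -0.001, -3.136]
ft_force: [-3.9, -5.0, 0.1]
opening: 0.27
```

```bash
python3 - <<'E'
from h import *
s=env.state();print(s["moment"],s["ft_force"])
grab("i"); s=cv2.imread("pics/i_scene.png");t=cv2.imread("pics/i_top.png")
cv2.imwrite("pics/z11.png",np.hstack([cv2.resize(s[130:230,170:250],None,fx=5,fy=5),cv2.resize(t[130:230,300:380],None,fx=5,fy=5)]))
E
```

```text
[-0.98371176  0.69267036  0.06473298] [-3.88811142 -4.96180588  0.1186799 ]
```

View pics/z11.png

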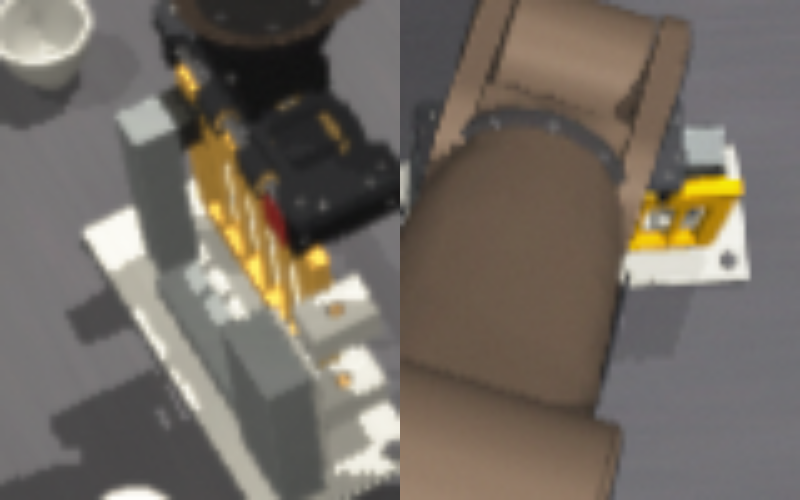

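Emit:
play_rows(targets=[{"linear": [-0.4,0,0],"turn": -0.009},{"linear": [-0.4,0,0],"turn": -0.009},{"linear": [-0.4,0,0],"turn": -0.009}])

```text
t: 26.18
eef_pos: [597.6, -148.2, 252.3]
tcp_rot: [-3.141, -0.001, -3.128]
ft_force: [-6.0, -4.3, 0.7]
opening: 0.272
```

```bash
python3 - <<'E'
from h import *
s=env.state();print(s["moment"],s["ft_force"])
P=cloud("scene",np.load("pics/i_scene.npz")["d"]);p=np.load("pics/i_scene.npz")["p"];hsv=cv2.cvtColor(p,cv2.COLOR_RGB2HSV)
m=(hsv[...,0]>18)&(hsv[...,0]<35)&(hsv[...,1]>150)&(abs(P[...,2]-170)<4)&(P[...,1]<-100)&(P[...,1]>-330)&(abs(P[...,0]-600)<40)
print(m.sum(),np.sort(P[m][:,1])[[0,-1]]);q=P[m]
for a in (-300,-280,-260,-240,-220,-120): 
    k=abs(q[:,1]-a)<10
    if k.any(): print(a,q[k].mean(0).round(1))
E
```

```text
[-0.97558758  1.0187958  -0.65977264] [-6.01991315 -4.31474547  0.67927092]
20 [-287.97647587 -109.67858631]
-280 [ 605.  -280.6  170.1]
-260 [ 606.3 -268.3  168.4]
-220 [ 605.5 -219.7  169.9]
-120 [ 599.2 -115.   169.4]
```

Emit:
play_rows(targets=[{"linear": [0.2,0,0],"turn": 0.005},{"linear": [0.3,0,0],"turn": 0.007},{"linear": [0.3,0,0],"turn": 0.007}])

```text
t: 26.55
eef_pos: [597.5, -148.2, 252.3]
tcp_rot: [-3.141, -0.001, -3.134]
ft_force: [-4.0, -4.4, 0.5]
opening: 0.27
```

Emit:
play_rows(hand=60, targets=[{"linear": [0,0,0],"turn": 0},{"linear": [0,0,0],"turn": 0},{"linear": [0,0,0],"turn": 0},{"linear": [0,0,0],"turn": 0},{"linear": [0,0,0],"turn": 0},{"linear": [0,0,0],"turn": 0}])

```text
t: 27.3
eef_pos: [597.8, -147.9, 252.3]
tcp_rot: [-3.142, 0.0, -3.135]
ft_force: [0.8, 1.1, -0.5]
opening: 0.631
```

Emit:
play_rows(targets=[{"linear": [0,0,-4],"turn": 0},{"linear": [0,0,-15],"turn": 0},{"linear": [0,0,-40],"turn": 0},{"linear": [0,0,-70],"turn": 0},{"linear": [0,0,-90],"turn": 0},{"linear": [30,-40,-90],"turn": 0},{"linear": [60,-90,-90],"turn": 0},{"linear": [90,-140,-90],"turn": 0},{"linear": [120,-190,-90],"turn": 0},{"linear": [150,-240,-90],"turn": 0},{"linear": [170,-290,-90],"turn": 0},{"linear": [170,-320,-90],"turn": 0},{"linear": [170,-320,-90],"turn": 0},{"linear": [170,-320,-90],"turn": 0}])

```text
t: 29.05
eef_pos: [429.8, -468.3, 342.7]
tcp_rot: [3.142, 0.0, -3.135]
ft_force: [0.5, 0.5, -0.2]
opening: 0.628
```

```bash
python3 - <<'E'
from h import *
grab("j"); s=cv2.imread("pics/j_scene.png");t=cv2.imread("pics/j_top.png")
cv2.imwrite("pics/z12.png",np.hstack([cv2.resize(s[130:230,170:250],None,fx=5,fy=5),cv2.resize(t[130:230,300:380],None,fx=5,fy=5)]))
cv2.imwrite("pics/z13.png",s)
for n in("scene","top"):
    D=np.load(f"pics/j_{n}.npz");P=cloud(n,D["d"]);p=D["p"];hsv=cv2.cvtColor(p,cv2.COLOR_RGB2HSV)
    m=(hsv[...,0]>18)&(hsv[...,0]<35)&(hsv[...,1]>150)&(abs(P[...,2]-170)<4)&(P[...,1]<-100)&(P[...,1]>-330)&(abs(P[...,0]-600)<40)
    q=P[m];print(n,m.sum(),np.median(q[:,2]),q[:,1].min());
    for a in (-290,-260,-230,-200,-120):
        k=abs(q[:,1]-a)<12
        if k.any(): print(a,q[k].mean(0).round(1))
    for tag in ("a","j"):
        pass
E
python3 m1.py j | grep red
```

```text
scene 64 168.05794284623582 -285.96623763514566
-290 [ 597.8 -286.   168.9]
-260 [ 600.3 -257.3  167.3]
-230 [ 600.4 -233.6  167.9]
-200 [ 600.4 -200.6  168.6]
-120 [ 598.3 -124.   169.3]
top 73 169.02278418686123 -295.9838561960055
-290 [ 595.4 -288.9  168.5]
-260 [ 597.3 -257.3  169.1]
-230 [ 596.9 -228.4  169.3]
-200 [ 597.2 -198.6  169.1]
-120 [ 596.1 -123.6  170.7]
scene red [226.5 167.1] 52 med [ 599.4 -148.6  201.1] onz192 [ 596.9 -156.7  192. ]
scene red [442.  230.1] 158 med [227.4 354.  262. ] onz192 [184.4 330.4 192. ]
scene red [215.2 299.6] 40 med [804.6 174.6 126.9] onz192 [811.  202.6 192. ]
top red [237.8 124.3] 17 med [802.7 170.9 129.4] onz192 [778.1 165.5 192. ]
top red [328.7 166.9] 45 med [ 596.6 -154.   201.1] onz192 [ 600.4 -154.7  192. ]
top red [183.6 278. ] 123 med [226.7 348.7 262.2] onz192 [231.2 364.8 192. ]
```

View pics/z12.png

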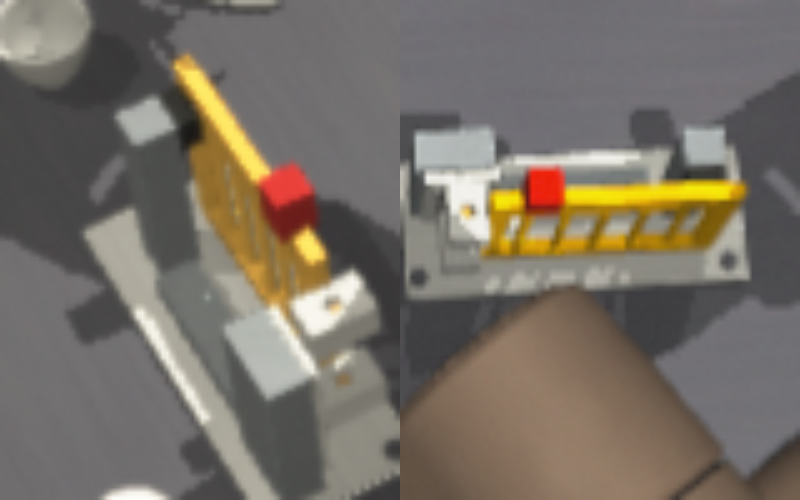

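View pics/z13.png

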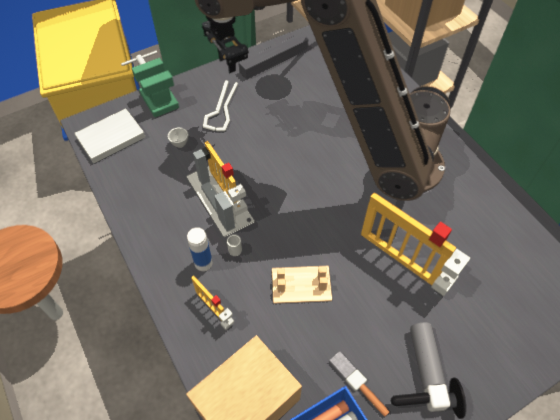

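```bash
python3 -c "
from cell import env
print(env.state()['qvel'].round(4),env.job_done())"
```

```text
the job is handed in; nothing more can be done
[ 0.0033 -0.0006 -0.0019  0.0009 -0.0017 -0.0021] None
```

I lifted the leaf out of the stand and lowered it, standing a quarter turn open, onto both pintles. I then swung it shut against the buffer, let go and handed the job in at about 29 s of the 72 s allowed. No verdict is reported on hand-in.

- **Hanging:** the eyes went over the pintles with no change in the measured force. At the shoulders it stood at most about 15 N off the free-hanging reading at the end of a move, and I backed off straight away. Brass showed in both bores once it was home.
- **Shutting:** forces stayed under about 7 N during the swing. The turning moment changed as the leaf met the buffer, and I relaxed it before opening the fingers.
- **Last checks:** the rail top measures 168–170 mm in both cameras, which puts the leaf underside about 20 mm up, fully home. The rail stays within about 3 mm of a straight line through the hinge, so the leaf is shut. In the last picture the bystanders look unmoved, judged by eye only, and the arm was well clear.
- **Disagreements:** the two cameras differ by 2–3 mm, within or just past the stated calibration. The force readings are single samples at the end of each move, so any brief peak in between would not show.

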